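# Lock the service cover of a showcase climate box

### The arm

A 6-joint arm with a two-finger parallel gripper is mounted at the origin on the work surface. World frame = base frame: x ahead of the robot, y to its left, z up, the work surface at z = 0. Lengths are in mm, angles in rad, forces in N, time in s.
With the tool pointing down it reaches from about 275 to 825 mm from the base axis. Payload 4.9 kg.
Tool frame: the origin (TCP) lies at the very end of the fingers, on their centre line; the grasp point (between the pads) lies 19 mm behind it; z points along the fingers, y is the line along which they close (so a half turn about z gives the same grasp; the last joint's range is limited). The gripper opens to 85 mm and grips with 20 to 120 N. Pads are 22 mm wide; open, the fingers measure 114 mm over their backs; the gripper's body (76 mm by 85 mm) begins 54 mm behind the grasp point. The pads swing forward as they close: fully open they stand 13 mm farther back than shut.
Start: joints at [-1.355, 0.326, -0.193, 1.052, 0, 1.437], TCP at [188.503, -516.706, 231.281] pointing down, gripper open.
Joint ranges: [-2.65, 2.65], [-0.97, 1.79], [-1.3, 1.35], [-1.93, 2.1], [-1.47, 1.37], [-3.14, 3.14]. Speed limits (rad/s): [2.57, 2.57, 3.14, 3.14, 3.14, 3.14].

### API

Orientations are given as [roll, pitch, yaw] about the fixed x, y, z axes, in that order (R = Rz(yaw) Ry(pitch) Rx(roll)).
In Python, from bench import bot, solve_ik, imaging gives the robot as it stands. Calls block until the motion is done:
- bot.move_ptp(position, orientation): joint-space move of the TCP to a pose.
- bot.movel(position, rot=None, max_speed=150, threshold=None): straight line of the TCP; rot=None keeps the orientation; max_speed is the mean speed in mm/s. With threshold (N) it stops when the force on the tool has changed by that much, and returns True; else False.
- bot.move_j(angles): joint-space move.
- bot.grip(opening, effort=None): opening from 0.0 (shut) to 1.0 (fully open); effort is the grip in N (None keeps the last); returns when the fingers have stopped.
- bot.dwell(seconds).
- solve_ik(position, orientation): joint angles nearest the present ones, or None.
- bot.get_state(): the state.
- imaging.capture(name): name is "scene" or "side" or "wrist"; returns the picture (480x640x3 uint8, blue, green, red); there is no depth.
- imaging.camera_model(name): a dict with "K" (3x3 intrinsics, pixels), "position" and "rotation" of the camera in the world. Camera axes: x right, y up, looking along -z (the intrinsics and any distortion apply to the point x, -y, -z); pixel columns grow to the right and rows downward; lengths in mm; the calibration is good to about 2 mm. A picture is of the moment at which its call begins: read the wrist's pose just before it. camera_model takes no time and is no camera call; for the wrist camera it gives the pose at the moment of the call.
A pose or a line that the arm cannot do raises bot.IKError and nothing moves.
- bot.sign_off(): hands the job in; it is judged then, once.
The state is a dict: "t": time; "qpos": joint angles; "joint_velocities": joint speeds; "effort": joint torques, N m; "tcp_pos": TCP position; "orientation": TCP orientation; "contact_force": force on the tool from outside, world axes, zero at the start; "wrist_torque": the same for the moment, N m; "opening": opening from 0.0 (shut) to 1.0 (fully open); "gripper_force": force on a finger pad.
Only numpy, scipy, OpenCV 4.12 (cv2) and the standard library are available. Lean on these libraries where they do the work, as an engineer would, in place of code of your own. Each camera call takes 0.05 s, during which the arm holds its last target. There are 200 camera calls.

### The job

Fit the loose wing-handled metal cover into the port on top of the grey climate box, then turn it clockwise, roughly a quarter turn, lowering and pressing it slowly and lightly, until you feel its lugs drop into the locked detent and the flange is fully home, flat on the box. Do not force it, and leave the pottery and stones standing around where they are.

Things in the scene. Friction and masses are not known exactly. Their poses are not given: they have to be found in the camera images.
- cover: Loose aluminium port cover, one rigid piece 72 mm high, 0.17 to 0.35 kg, standing upright on the counter. Round neck 52 mm across, 30 mm high; at its foot two opposite lugs along x, each 10 mm wide, 8 mm high, reaching 36 mm from the axis; above the neck a round flange, then a wing bar. Origin: centre of the neck's foot, z up along the axis. A half turn gives the same cover.
- cover_flange (a point): On the cover's axis at the underside of its round flange (88 mm across, 8 mm thick), 30 mm above the foot of the neck. Axes as cover. When the cover is locked this point meets port.
- cover_wing (a point): On the cover's axis inside its upright wing bar, 60 mm above the foot and 22 mm above the flange's top: a good height to pinch. The bar is 64 mm long along the cover's x (parallel to the lugs), 14 mm thick along y, 34 mm high. Axes as cover.
- case: Fixed grey steel climate box of a showcase, 180 mm (x) by 160 mm (y), 65 mm high; origin at the centre of its underside, z up. In the middle of its 14 mm thick top is the port: a round bore 55 mm across with two opposite slots along the box's x, each 13 mm wide, reaching 39 mm from the axis. The cover enters only with lugs and wing bar along the box's x.
- port (a point): Centre of the port's mouth, level with the box top (65 mm above the counter). Axes as case: the slots lie along x. Forcing means over 80 N of summed contact force between cover and box; the seal pads alone make about 13 N of it, so keep any push under some 25 N and touch down slower than 10 mm/s.
- port_shelf (a point): On the port's axis at the level shelf inside, 24 mm below the mouth. Lugs land on it with the flange 6 mm above the box top. Turned 50 to 90 degrees clockwise from above (exact angle differs from box to box, unseen) the lugs stand over two 6 mm deep pockets (1.5 mm play a side) and the cover can go down until the flange is flat on the box. Turned past them, the lugs are on the shelf again.
- port_seal (a point): On the port's axis, 7 mm below the mouth, between two sprung rubber pads in the bore that grip the neck: the cover does not fall by its own weight, it must be pushed down, with a few newtons while sliding. The pads also brake turning.
- cobble_a: Bystander: loose round grey stone, 46 mm across, 36 mm high. Origin at the centre of its underside.
- cobble_b: Bystander: loose round grey stone, 48 mm across, 38 mm high. Origin at the centre of its underside.
- bowl_a: Bystander: loose terracotta bowl, 110 mm across, 45 mm high. Origin at the centre of its underside.
- stem_stand: Bystander: loose terracotta stemmed dish, 100 mm across, 78 mm high. Origin at the centre of its underside.
- cup_a: Bystander: loose terracotta cup, 80 mm across, 60 mm high. Origin at the centre of its underside.
- bowl_b: Bystander: loose dark bowl, 120 mm across, 50 mm high. Origin at the centre of its underside.
- sherd: Bystander: loose flat terracotta sherd, about 80 by 50 mm, 9 mm thick. Origin at the centre of its underside.
There are look-alikes about, which are no part of the job. Of the things that look like the cover, take the one that is farthest to the robot's right at the start.

How it is judged:
By the outcome, as a careful person would: the job done as asked, in the order asked, and still so for the second after the job is handed in, with the robot touching nothing.
It also fails if it takes over 72 s, if anything falls off the work surface, if the arm or the gripper's body presses on something with over 40 N, if the wrist force passes 120 N, or if a joint passes its speed limit or range.

## Working session

There is one attempt and no reset: what is moved stays moved. The work goes in short steps, each a Python script; the robot and the scene stay as the last script left them, time stands still between calls to the robot, and variables do not carry over. Pictures are saved under pics/ and viewed, at most 10 in all, crops included, and the job is handed in when it is done.

```bash
mkdir -p pics; ls; python3 - <<'E'
from bench import bot, imaging
import cv2
for n in ("scene","side"):
    cv2.imwrite(f"pics/{n}0.png",imaging.capture(n)); m=imaging.camera_model(n); print(n,m)
print(bot.get_state())
E
```

```text
pics
scene {'K': array([[487.93639586,   0.        , 322.81583799],
       [  0.        , 487.93639586, 238.3399495 ],
       [  0.        ,   0.        ,   1.        ]]), 'position': array([1417.48234396, -509.2454481 ,  788.11903133]), 'rotation': array([0.92912938, 0.01328944, 1.02487702])}
side {'K': array([[490.73315852,   0.        , 319.59924879],
       [  0.        , 490.73315852, 236.51022787],
       [  0.        ,   0.        ,   1.        ]]), 'position': array([ 333.17318289, -784.71427648,  709.85035141]), 'rotation': array([ 0.91374248, -0.01472676, -0.30886712])}
{'t': 0.1, 'qpos': array([-1.35518345e+00,  3.26856678e-01, -1.93479666e-01,  1.05200986e+00,
        1.26601544e-05,  1.43664072e+00]), 'joint_velocities': array([ 0.00134894, -0.0008365 ,  0.00232162, -0.00039756,  0.00071228,
       -0.00113877]), 'effort': array([ 7.52660744e-04, -4.44237721e+01,  2.63039303e+01,  7.92223000e-03,
       -7.37351547e-05,  1.12667772e-05]), 'tcp_pos': array([ 188.39900347, -516.17130248,  230.58887055]), 'orientation': array([-3.14005840e+00, -2.19847169e-04,  3.49768313e-01]), 'contact_force': array([0.22838498, 0.38492236, 0.32191964]), 'wrist_torque': array([ 0.00219999, -0.03597726,  0.0168931 ]), 'gripper_force': 0.0, 'opening': 1.00208653989174}
```

View pics/scene0.png

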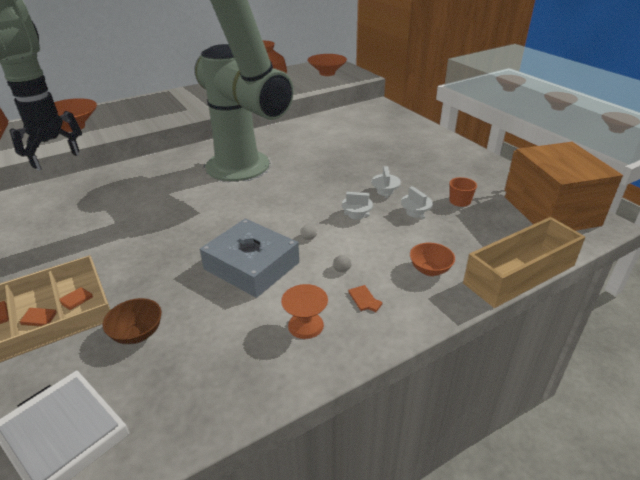

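View pics/side0.png

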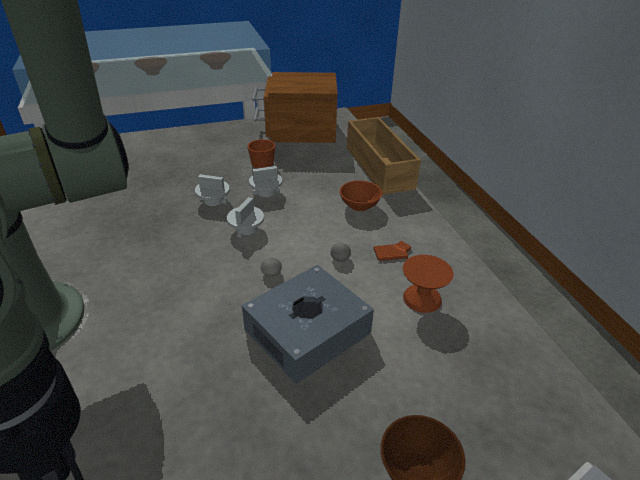

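The scene view shows three covers at (357,205), (387,183) and (417,203), and the box with its port at (250,244). In the side view the covers are at (245,217), (212,188) and (265,180), and the port is at (307,307). Next I triangulate these.

```bash
cat > h.py <<'E'
import numpy as np, cv2
from scipy.spatial.transform import Rotation as R
from bench import bot, solve_ik, imaging
def ray(m,uv):
    K=m["K"]; d=np.array([(uv[0]-K[0,2])/K[0,0],-(uv[1]-K[1,2])/K[1,1],-1.])
    return np.array(m["position"]), R.from_euler("xyz",m["rotation"]).as_matrix()@d
def plane(m,uv,z):
    p,d=ray(m,uv); return p+d*(z-p[2])/d[2]
def tri(m1,a,m2,b):
    p,d=ray(m1,a);q,e=ray(m2,b)
    s=np.linalg.lstsq(np.c_[d,-e],q-p,rcond=None)[0]
    x,y=p+s[0]*d,q+s[1]*e
    return (x+y)/2,np.linalg.norm(x-y)
def proj(m,P):
    c=R.from_euler("xyz",m["rotation"]).as_matrix().T@(np.array(P,float)-m["position"])
    return m["K"][0,0]*c[0]/-c[2]+m["K"][0,2], m["K"][1,1]*-c[1]/-c[2]+m["K"][1,2]
E
python3 - <<'E'
from h import *
np.set_printoptions(precision=1,suppress=True)
S,D=imaging.camera_model("scene"),imaging.camera_model("side")
for n,a,b in [("c1",(357,205),(245,217)),("c2",(387,183),(212,188)),("c3",(417,203),(265,180)),("port",(250,244),(307,307)),("cobA",(309,231),(271,267)),("cobB",(342,263),(341,252)),("stem",(305,300),(428,270)),("sherd",(364,298),(392,251)),("bowla",(433,258),(361,195))]:
    print(n,*tri(S,a,D,b), plane(S,a,30),plane(D,b,30))
# corners of case top in the views (z=65)
for uv in [(245,221),(299,242),(257,271),(202,249)]: print("S",plane(S,uv,65))
for uv in [(317,267),(373,311),(297,357),(243,312)]: print("D",plane(D,uv,65))
E
```

```text
c1 [463.1 172.7  31.6] 0.31306164182807256 [461.3 174.   30. ] [463.4 175.3  30. ]
c2 [406.5 323.3  30.2] 3.6595362795739765 [408.6 321.   30. ] [406.3 327.2  30. ]
c3 [545.7 323.8  31.6] 1.361039846718181 [544.6 324.6  30. ] [546.3 327.7  30. ]
port [ 511.  -179.6   63.9] 4.990235391496707 [ 465.9 -161.5   30. ] [ 520.5 -151.3   30. ]
cobA [484.1   0.8  16.4] 5.525916100386031 [497.6  -5.1  30. ] [481.3 -18.6  30. ]
cobB [644.4   2.8  17.4] 3.5701565259185313 [655.4  -3.5  30. ] [638.6 -14.1  30. ]
stem [ 762.3 -166.2   76. ] 1.3692860552371549 [ 719.4 -143.3   30. ] [ 793.4 -122.3   30. ]
sherd [762.9 -13.4   4.2] 1.9111675212369048 [783.7 -28.7  30. ] [747. -43.  30.]
bowla [763.7 188.3  33.1] 6.654777314205951 [758.2 195.6  30. ] [764.7 187.1  30. ]
S [ 412.1 -147.3   65. ]
S [566.8 -72.1  65. ]
S [ 611.4 -206.3   65. ]
S [ 465.9 -284.4   65. ]
D [561.2 -84.3  65. ]
D [ 621.8 -228.    65. ]
D [ 463.2 -287.1   65. ]
D [ 397.9 -162.5   65. ]
```

```bash
python3 - <<'E'
from h import *
import pickle
out={}
for n,p in [("port",(511,-180)),("cov",(463,173))]:
    bot.move_ptp([p[0],p[1],330],[np.pi,0,0.45+np.pi])
    s=bot.get_state(); m=imaging.camera_model("wrist"); im=imaging.capture("wrist")
    out[n]=m; cv2.imwrite(f"pics/w_{n}.png",im); print(n,s["t"],s["tcp_pos"],s["qpos"],m)
    for z in (0,65): print(proj(m,[*p,z]))
pickle.dump(out,open("cams.pkl","wb"))
cv2.imwrite("pics/w_both.png",cv2.resize(np.vstack([cv2.imread("pics/w_port.png"),cv2.imread("pics/w_cov.png")]),(400,600)))
E
```

```text
port 2.1333 [ 510.82202526 -180.41185009  329.81539855] [-4.75686326e-01  2.66481321e-01 -2.41802770e-02  1.28036974e+00
 -1.71293409e-04 -9.24612678e-01] {'K': array([[404.02466198,   0.        , 318.43626508],
       [  0.        , 404.02466198, 233.53461657],
       [  0.        ,   0.        ,   1.        ]]), 'position': array([ 433.64704508, -217.11642896,  472.99418951]), 'rotation': array([-3.33099675e-01,  4.03901273e-04,  2.02027112e+00])}
(np.float64(318.446143977544), np.float64(170.95887641156452))
(np.float64(318.4219666476477), np.float64(182.4259015431586))
cov 3.5167 [463.48632695 172.22153879 329.96642049] [ 2.06622587e-01  1.73570371e-01 -1.42709262e-01  1.25436484e+00
 -4.23217050e-04 -2.42148245e-01] {'K': array([[404.02466198,   0.        , 318.43626508],
       [  0.        , 404.02466198, 233.53461657],
       [  0.        ,   0.        ,   1.        ]]), 'position': array([386.240246  , 135.58592236, 473.13279274]), 'rotation': array([-3.33479280e-01,  9.86603039e-04,  2.02012984e+00])}
(np.float64(319.13818305890226), np.float64(170.4376145897888))
(np.float64(319.17977251528805), np.float64(181.85183782219633))
```

View pics/w_both.png

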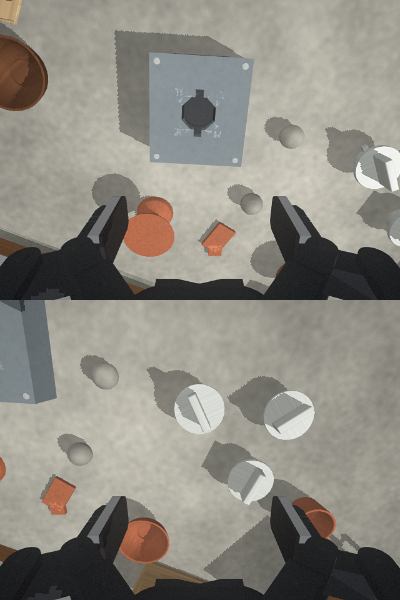

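The wrist views show the port at full-scale pixel (317,181) with its slots running vertically in the image, and the target cover c1 at (318,174). Both match the triangulation. Next I extract precise contours.

```bash
python3 - <<'E'
from h import *
import pickle
np.set_printoptions(precision=2,suppress=True)
C=pickle.load(open("cams.pkl","rb"))
im=cv2.imread("pics/w_port.png"); m=C["port"]
# case top: bluish
b,g,r=[im[...,i].astype(int) for i in range(3)]
mask=((b-r>8)&(g>70)).astype(np.uint8)*255
mask=cv2.morphologyEx(mask,cv2.MORPH_OPEN,np.ones((5,5)))
c=max(cv2.findContours(mask,0,2)[0],key=cv2.contourArea)
def fit(c,z):
    w=np.array([plane(m,p[0],z)[:2] for p in c],np.float32); return cv2.minAreaRect(w),cv2.boxPoints(cv2.minAreaRect(w))
print("case",fit(c,65)[0]); 
dark=((im.max(2)<75)).astype(np.uint8)*255; dark[:, :260]=0; dark[:,380:]=0; dark[:120]=0; dark[250:]=0
d=max(cv2.findContours(dark,0,2)[0],key=cv2.contourArea)
print("port",fit(d,65)[0], cv2.boundingRect(d))
im2=cv2.imread("pics/w_cov.png"); m=C["cov"]
wm=((im2.min(2)>140)&(im2.max(2).astype(int)-im2.min(2)<25)).astype(np.uint8)*255; 
x0,y0=258,114
a=cv2.resize(im[y0:y0+135,x0:x0+120],None,fx=3.3,fy=3.3,interpolation=cv2.INTER_CUBIC)
bb=cv2.resize(im2[y0:y0+135,x0:x0+120],None,fx=3.3,fy=3.3,interpolation=cv2.INTER_CUBIC)
cv2.drawContours(a,[((d-[x0,y0])*3.3).astype(int)],-1,(0,0,255),1)
cv2.imwrite("pics/crop.png",np.hstack([a,bb])); print(a.shape)
print(im2[174,270:366:4].tolist())
E
```

```text
case ((510.7242431640625, -181.50555419921875), (179.6534881591797, 159.42787170410156), 22.441181182861328)
port ((509.4070129394531, -181.73143005371094), (53.49373245239258, 58.440269470214844), 67.88965606689453) (291, 144, 54, 70)
(446, 396, 3)
[[118, 130, 130], [116, 124, 124], [135, 145, 142], [209, 218, 212], [213, 222, 216], [149, 155, 152], [147, 153, 149], [154, 157, 153], [150, 155, 154], [146, 150, 146], [207, 213, 209], [211, 218, 213], [219, 224, 221], [213, 220, 214], [215, 222, 219], [214, 221, 217], [214, 220, 218], [216, 221, 218], [215, 222, 219], [212, 218, 213], [213, 220, 215], [215, 221, 219], [223, 227, 224], [150, 159, 163]]
```

View pics/crop.png

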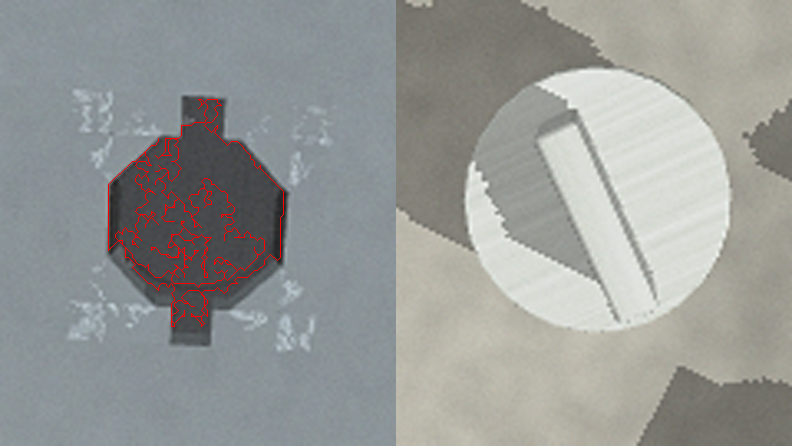

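```bash
python3 - <<'E'
from h import *
import pickle
np.set_printoptions(precision=2,suppress=True)
C=pickle.load(open("cams.pkl","rb"))
m=C["port"]; a,b=[plane(m,uv,65) for uv in [(258+204/3.3,114+96/3.3),(258+190/3.3,114+345/3.3)]]
l,r=plane(m,(258+108/3.3,114+218/3.3),65),plane(m,(258+285/3.3,114+222/3.3),65)
print("slots",a,b,(a+b)/2,np.linalg.norm(a-b),np.degrees(np.arctan2(*(b-a)[1::-1])),"bore",(l+r)/2,np.linalg.norm(l-r))
m=C["cov"]; im=cv2.imread("pics/w_cov.png"); g=cv2.GaussianBlur(im,(3,3),0)[...,1].astype(int)
x=((im.min(2)>135)).astype(np.uint8)*255
x[:,:270]=0;x[:,370:]=0;x[:128]=0;x[222:]=0
e=[]
# flange outline points by outermost strong gradient on bright side (angles outside shadow)
for th in np.radians(np.arange(-180,180,5)):
    rr=np.arange(30,50,.25); px=319+rr*np.cos(th); py=174.4+rr*np.sin(th)
    v=cv2.remap(im[...,1].astype(np.float32),px.astype(np.float32)[None],py.astype(np.float32)[None],1)[0]
    d=v[:-8]-v[8:]; i=d.argmax()
    if d[i]>35: e.append([px[i+4],py[i+4]])
w=np.array([plane(m,p,38)[:2] for p in e],np.float32)
(cx,cy),(d1,d2),_=cv2.fitEllipse(w); print("flange",len(e),cx,cy,d1,d2, cv2.minEnclosingCircle(w))
L=[];Q=[]
for row in range(160,205):
    xs=np.arange(295,345); v=g[row,295:345]; pred=258+(540-396+(row-114-43)*3.3*.45)/3.3+0
    d=np.diff(v).astype(float); k=slice(max(0,int(pred-295-5)),int(pred-295+6)); i=d[k].argmax()+k.start
    if d[i]>20 and row<198: L.append(plane(m,(295+i+.5,row),72)[:2])
L=np.array(L); vx,vy,x0,y0=cv2.fitLine(L.astype(np.float32),cv2.DIST_HUBER,0,.01,.01).ravel()
print("bar edge",len(L),np.degrees(np.arctan2(vy,vx)),"dist of axis from edge",abs((cx-x0)*vy-(cy-y0)*vx))
E
```

```text
slots [ 474.78 -195.94   65.  ] [ 547.1  -165.92   65.  ] [ 510.94 -180.93   65.  ] 78.30425409708782 22.54029801100375 bore [ 509.74 -181.59   65.  ] 54.844698254644264
flange 62 461.92041015625 171.86497497558594 86.84677124023438 87.78939056396484 ((461.5921630859375, 171.87484741210938), 44.28714370727539)
bar edge 38 49.92902 dist of axis from edge 5.8069835
```

```bash
python3 - <<'E'
from h import *
np.set_printoptions(precision=3,suppress=True)
y=np.radians(49.9)+np.pi
bot.grip(0.6)
bot.move_ptp([461.8,171.9,130],[np.pi,0,y])
print(bot.movel([461.8,171.9,42],max_speed=80,threshold=8))
s=bot.get_state(); print(s["tcp_pos"],s["orientation"],s["contact_force"])
bot.grip(0.0,effort=80); s=bot.get_state(); print(s["t"],s["tcp_pos"],s["orientation"],s["contact_force"],s["opening"],s["gripper_force"])
bot.movel([461.8,171.9,190],max_speed=120)
s=bot.get_state(); print(s["contact_force"],s["wrist_torque"],s["opening"])
bot.move_ptp([510.8,-181.3,190],[np.pi,0,np.radians(22.5)+np.pi])
s=bot.get_state(); print(s["t"],s["tcp_pos"],s["orientation"],s["contact_force"],s["wrist_torque"],s["qpos"])
cv2.imwrite("pics/side1.png",np.hstack([imaging.capture("side")[100:400,150:550],imaging.capture("scene")[80:380,100:500]]))
E
```

```text
False
[462.256 172.005  42.444] [-3.141  0.001 -2.271] [ 0.472 -0.666  0.597]
6.4917 [462.171 171.94   42.384] [-3.141  0.001 -2.271] [-0.304 -0.252  3.523] 0.1503037559124853 78.07637214660645
[ 0.311 -0.584 -3.609] [-0.009  0.02   0.049] 0.15287578061696896
9.2167 [ 510.759 -180.162  189.815] [ 3.141  0.    -2.747] [ 0.181 -0.316 -3.449] [ 0.002 -0.008  0.058] [-0.476  0.343 -0.28   0.949  0.001 -0.87 ]
```

View pics/side1.png

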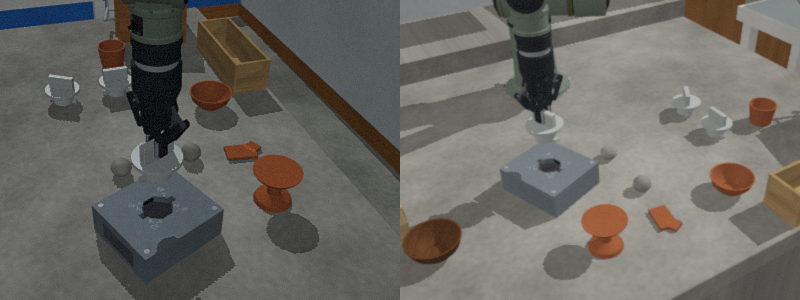

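The picture shows the cover hanging upright in the gripper with its bar and lugs along the slots, and the bystanders undisturbed. Now I insert it gently.

```bash
python3 - <<'E'
from h import *
np.set_printoptions(precision=2,suppress=True)
def st(k=5):
    S=[]
    for _ in range(k): S.append(bot.get_state()); bot.dwell(.02)
    print(round(S[-1]["t"],2),np.mean([s["tcp_pos"] for s in S],0),np.std([s["tcp_pos"] for s in S],0),S[-1]["orientation"],np.mean([s["contact_force"] for s in S],0),np.mean([s["wrist_torque"] for s in S],0))
    return S[-1]
y=np.radians(22.5)+np.pi
bot.movel([510.8,-181.3,111],max_speed=80); bot.dwell(.3); st()
print(bot.movel([510.8,-181.3,98],max_speed=6,threshold=7)); st()
E
```

```text
10.82 [ 510.94 -181.37  111.26] [0.04 0.02 0.05] [-3.14  0.   -2.75] [-0.24 -0.15 -2.68] [ 0.01 -0.   -0.01]
True
12.31 [ 511.08 -181.47  102.39] [0.02 0.01 0.01] [-3.14  0.   -2.75] [0.21 0.26 4.79] [-0.02 -0.07  0.04]
```

```bash
cat >> h.py <<'E'
np.set_printoptions(precision=2,suppress=True)
def st(k=5):
    S=[]
    for _ in range(k): S.append(bot.get_state()); bot.dwell(.02)
    print(round(S[-1]["t"],2),np.mean([s["tcp_pos"] for s in S],0),S[-1]["orientation"],np.mean([s["contact_force"] for s in S],0),np.mean([s["wrist_torque"] for s in S],0))
    return S[-1]
E
python3 - <<'E'
from h import *
print(bot.movel([510.8,-181.3,94],max_speed=6,threshold=8)); s=st()
if s["tcp_pos"][2]<96: print(bot.movel([510.8,-181.3,83],max_speed=6,threshold=8)); st()
E
```

```text
False
13.79 [ 510.53 -181.26   93.84] [ 3.14 -0.   -2.75] [-0.13 -0.72  0.13] [-0.11  0.06 -0.01]
False
15.86 [ 510.69 -181.33   83.29] [ 3.14 -0.   -2.75] [-1.39  0.02  4.91] [0.04 0.21 0.01]
```

```bash
python3 - <<'E'
from h import *
print(bot.movel([510.8,-181.3,81],max_speed=4,threshold=6)); s=st()
z=s["tcp_pos"][2]
print(bot.movel([510.8,-181.3,z+.8],max_speed=8)); st()
y=np.radians(22.5)+np.pi
print(bot.movel([510.8,-181.3,z+.8],rot=[np.pi,0,y-np.radians(10)],max_speed=8)); st()
E
```

```text
True
16.22 [ 510.69 -181.36   83.31] [ 3.14 -0.   -2.75] [-0.53  0.02  4.39] [ 0.04  0.04 -0.  ]
False
16.58 [ 510.55 -181.04   83.47] [ 3.14 -0.   -2.75] [ 2.03 -0.4  -5.06] [-0.03 -0.36  0.  ]
False
16.99 [ 510.29 -181.21   83.78] [ 3.14 -0.   -2.92] [ 0.14 -0.66 -4.13] [-0.15 -0.05 -0.1 ]
```

```bash
cat > turn.py <<'E'
from h import *
y=np.radians(22.5)+np.pi; X,Y=510.8,-181.3
for a in (20,30,40,46):
    bot.movel([X,Y,83.8],rot=[np.pi,0,y-np.radians(a)],max_speed=8)
bot.dwell(.2); st()
for a in np.arange(48,94,2.):
    bot.movel([X,Y,83.7],rot=[np.pi,0,y-np.radians(a)],max_speed=8)
    hit=bot.movel([X,Y,81.8],max_speed=4,threshold=10)
    s=bot.get_state(); print(a,hit,round(s["t"],2),s["tcp_pos"][2].round(2),s["contact_force"],s["wrist_torque"][2].round(2))
    if s["tcp_pos"][2]<82.3: break
    if s["t"]>50 or np.linalg.norm(s["contact_force"])>30: break
E
python3 turn.py
```

```text
18.51 [ 510.75 -181.28   83.79] [-3.14 -0.    2.73] [-0.25  0.46 -2.32] [0.04 0.07 0.  ]
48.0 True 19.13 83.3 [-1.04 -0.2   5.37] 0.01
50.0 True 19.84 83.34 [-0.11  0.19  3.5 ] 0.03
52.0 True 20.51 83.31 [ 0.59 -0.33  4.01] -0.04
54.0 True 21.18 83.32 [-0.54  0.6   4.24] -0.04
56.0 True 21.85 83.29 [0.61 0.08 5.84] 0.04
58.0 True 22.52 83.33 [-0.69  0.31  3.46] -0.01
60.0 True 23.19 83.3 [-0.57  0.43  4.8 ] 0.0
62.0 True 23.87 83.28 [-0.64  0.47  4.22] -0.01
64.0 True 24.55 83.27 [-1.08  0.62  4.08] 0.0
66.0 True 25.23 83.29 [-0.92  1.17  3.94] -0.03
68.0 True 25.91 83.2 [-0.25 -0.83  3.68] -0.03
70.0 True 26.63 83.04 [-0.85  0.19  4.34] 0.01
72.0 True 27.4 82.87 [-0.05  0.47  4.12] -0.04
74.0 False 28.39 81.97 [-0.68  0.54  3.04] -0.08
```

```bash
python3 - <<'E'
from h import *
y=np.radians(22.5)+np.pi; X,Y=510.8,-181.3
bot.movel([X,Y,81.8],rot=[np.pi,0,y-np.radians(75)],max_speed=8); st()
print(bot.movel([X,Y,79],max_speed=4,threshold=9)); s=st()
if s["tcp_pos"][2]<79.6: print(bot.movel([X,Y,76],max_speed=3,threshold=12)); st()
E
```

```text
28.71 [ 510.85 -181.19   81.63] [ 3.14 -0.    2.23] [-0.14  0.56 -0.04] [ 0.13 -0.05 -0.03]
False
29.64 [ 510.78 -181.29   78.94] [-3.14 -0.    2.23] [-0.06  0.19  0.62] [ 0.11 -0.03  0.03]
True
30.52 [ 510.76 -181.38   77.37] [3.14 0.   2.23] [-0.45 -0.39  3.42] [ 0.08 -0.07  0.01]
```

```bash
python3 - <<'E'
from h import *
X,Y=510.8,-181.3
print(bot.movel([X,Y,75.5],max_speed=3,threshold=13)); st()
bot.grip(0.5); st()
bot.movel([X,Y,200],max_speed=100); s=st()
yw=0.45+np.pi
bot.move_ptp([511,-180,330],[np.pi,0,yw]); bot.dwell(.2)
cv2.imwrite("pics/end.png",np.hstack([cv2.resize(imaging.capture("wrist")[100:300,200:440],(400,333)),cv2.resize(imaging.capture("side")[240:400,220:412],(400,333))]))
E
```

```text
True
30.99 [ 510.76 -181.38   77.37] [ 3.14 -0.    2.23] [-0.49 -0.48  4.19] [ 0.09 -0.07  0.04]
31.47 [ 510.44 -181.16   77.01] [-3.14 -0.    2.23] [-0.14  0.12  0.13] [0.   0.02 0.01]
32.92 [ 510.35 -181.09  199.26] [-3.14 -0.    2.23] [-0.21  0.33 -0.01] [-0.02 -0.01  0.01]
```

View pics/end.png

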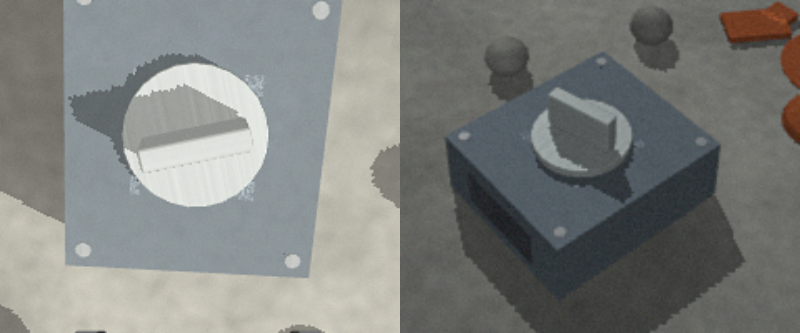

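The cover sits centred in the port with its bar turned about 75° clockwise. The flange is flat on the box: the measured drop from the shelf was 5.95 mm against the 6 mm pockets. The cobbles and the sherd in view stand where they did.

```bash
python3 -c "
from bench import bot
print(bot.sign_off())"
```

```text
the job is handed in; nothing more can be done
None
```

The cover is in the port, turned about 75° clockwise into the locked detent with its flange flat on the box; pushes stayed light (about 13 N), and the job is handed in at about 35 s.

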